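# Refit the hearing-level dial on the audiometer

### The job

The left dial knob of the desk audiometer was taken off for cleaning and lies on the desk. Fit it back on its bare D-shaped spindle: feel gently for the position in which the flat of the bore meets the flat of the spindle, and press the knob fully home until it snaps, without forcing it. Then turn the dial down so that its white pointer is at the green dot, the lowest setting, let go, and leave the other dial and the things on the desk as they are.

Things in the scene. Friction and masses are not known exactly. Their poses are not given: they have to be found in the camera images.
- console: desk audiometer, fixed: ivory case 220 (its x) by 280 (its y) by 60 mm high, rear hood 58 mm deep, 85 mm high along its +x edge. Origin: centre of its underside; +x from its front edge (robot side) to the hood, +y to the left, z up. On the flat deck (z 60 mm): bare spindle at x -20, y +75 mm; fitted dial at x -20, y -75 mm. More than 40 N between knob and console damages it
- spindle_tip (a point): centre of the top face of the bare spindle, a steel D-shaft 14 mm in diameter, 86 mm above the desk. Its black flat lies 3 mm off the axis over the whole length. Axes: the console's, NOT the spindle's, whose angle is not measured: the flat faces somewhere 0.45 to 1.85 rad counter-clockwise (from above) from the console's +x, that is 0.4 to 1.8 rad clockwise of the lowest setting
- spindle_seat (a point): on the spindle's axis, 22 mm below its tip: centre of the top face (64 mm above the desk) of a 26 mm wide steel nut, on which the knob's underside rests when home. The spindle turns with 0.1 N m of friction, stays where left and does not turn along under a light press on its tip; end stop 0.15 rad counter-clockwise beyond the lowest setting. Axes: the console's
- lowest_mark (a point): where knob_pointer is to be at the lowest setting: 26 mm from the bare spindle's axis, level with the pointer of a knob that is home, in the direction of that dial's green dot (2.25 rad counter-clockwise from the console's +x; the dot itself is 44 mm from the axis). Axes: the console's
- knob_center (a point): centre of the loose dial knob, 17.5 mm above its underside. Black, about 70 g, 35 mm high, upright: skirt 54 mm wide and 4 mm high, round grip 40 mm wide above it (hold it by the top 11 mm). +x is the direction of the white pointer line on top, and of the flat of its D-bore: it fits only with the pointer in the direction that the spindle's flat faces, within about 0.15 rad
- knob_bore (a point): centre of the knob's underside, mouth of the bore. Inside: counterbore 21 mm wide, 5.2 mm deep; cone to 15.2 mm wide at 7.7 mm; round pilot to 9.2 mm; then D section (clearance 0.6 mm, 0.8 mm at the flat), 24 mm deep in all. At a wrong angle, or over 1 mm off-centre, the spindle's tip stops 9 mm deep (13 mm above home). Else the knob drops 5 mm, meets a spring ball 8 mm above home, snaps over it at 4 to 12 N, is held
- knob_pointer (a point): end of the white pointer on the knob's skirt: 26 mm from the knob's axis along its +x, 4 mm above its underside. Axes: the knob's
- other_pointer (a point): end of the white pointer on the skirt of the dial that is already fitted (same knob); this dial turns easily and is to stay as it is
- pill_bottle_center (a point): centre of an upright amber pill jar, 48 mm wide and 75 mm high, white cap
- otoscope_center (a point): lying otoscope, black handle 28 mm thick along its own x, about 160 mm long; the point is half-way up, 14 mm above the desk
- cup_center (a point): centre of an upright white cup, 76 mm wide at the rim, 70 mm high
Not all that is in view belongs to the job. What is shaped like the part that bears knob_center but purple or red is not meant.

How it is judged (in metres and radians):
On the way:
1. the knob is on the spindle, fully home and snapped (horizontal distance between knob_center and spindle_tip below 0.003 m and z of knob_center in the frame of console below 0.0835 m and angle between knob_center's own z axis and vertical below 0.1 rad), for 0.2 s.
At the end, for the whole second after the job is handed in: the knob is home on the left spindle (its centre within 3 mm of the spindle's axis and no more than 2 mm above its fully seated height of 81.5 mm, tilt under 0.1 rad), the end of its pointer is within 4.5 mm (about 10 degrees) of the lowest mark, and it is at rest (all of step 1 and horizontal distance between knob_pointer and lowest_mark below 0.0045 m and linear speed of knob below 0.01 m/s); the robot touches nothing.
It fails at once if the knob is forced against the spindle or the console with more than 40 N (contact force between knob and console above 40 N).
It fails at once if the other dial is turned (distance of other_pointer from where it was at the start of the episode above 0.004 m).
It fails at once if the pill jar, the otoscope or the cup is disturbed (distance of any of pill_bottle_center, otoscope_center, cup_center from where it was at the start of the episode above 0.015 m).
It also fails if it takes over 72 s, if anything falls off the work surface, if the arm or the gripper's body presses on something with over 40 N, if the wrist force passes 120 N, or if a joint passes its speed limit or range.

### The arm

A 6-joint arm with a two-finger parallel gripper is mounted at the origin on the work surface. World frame = base frame: x ahead of the robot, y to its left, z up, the work surface at z = 0. Lengths are in m, angles in degrees, forces in N, time in s.
With the tool pointing down it reaches from about 0.4 to 0.825 m from the base axis. Payload 7 kg.
Tool frame: the origin (TCP) lies on the centre line of the jaws, within the pads' length; the fingertips stand 14 mm ahead of it and the grasp point (between the pads) lies 5 mm behind it; z points along the fingers, y is the line along which they close (so a half turn about z gives the same grasp; the last joint's range is limited). The gripper opens to 88 mm and grips with 3 to 60 N. Pads are 19 mm wide; open, the fingers measure 130 mm over their backs; the gripper's body (78 mm by 193 mm) begins 47 mm behind the grasp point.
Start: joints at [-48.409, 20.546, 0.682, 0, -70.136, -16.507], TCP at [0.286, -0.611, 0.241] pointing down, gripper open.
Joint ranges: [-176.03, 176.03], [-82.01, 121.73], [-58.28, 71.71], [-173.87, 95.51], [-174.79, -0.11], [-173.66, 173.66]. Speed limits (degrees/s): [136.94, 136.94, 172.46, 180, 180, 180].

### API

Orientations are given as [roll, pitch, yaw] about the fixed x, y, z axes, in that order (R = Rz(yaw) Ry(pitch) Rx(roll)).
In Python, from plant import r gives the robot as it stands.
- The arm moves only by the tool send_rows, never from a script. Its argument "steps" is a list of rows, each an object with "dp": the shift along the tool's x, y, z in mm, a list of three; "roll": the turn about the tool's z in rad; "jaw": the opening in per cent of the stroke, from 0 (shut) to 100 (fully open). In form: [{"dp": [tx, ty, tz], "roll": roll, "jaw": jaw}, ...]. A call has 1 to 5 rows; each row is the pose to reach, as a shift and turn from the pose commanded when the call began, along the tool's axes at that moment; what a row does not reach only later rows make up. A row lasts 1/8 s, in which the tool goes at most 62.5 mm and 10.7 degrees, less where a joint would pass 70% of its speed; a pose out of reach is approached as far as the arm can. A call with a gripper value outside its range is refused whole. The fingers move at their own pace and stop on an object; "newtons" is the grip in N (left out, the last holds). Time passes only in rows, so rows that repeat a pose let the fingers close. It gives the time, the measured TCP pose, the force, the opening and the grip force at its end, in the units of the state.
- r.get_state(): the state, without advancing time (a new reading comes with each control period).
- r.capture(name): name is "scene" or "side" or "wrist"; returns a dict with "image" (480x640x3 uint8, blue, green, red), "K" (3x3 intrinsics, pixels), "dist" ([k1, k2, p1, p2, k3] as OpenCV has them; the pictures are not rectified), "rvec" (rotation vector, rad) and "tvec" (3), from world to camera coordinates, as OpenCV has them. Camera axes: x right, y down, z forward; pixel columns grow to the right and rows downward; lengths in m; the calibration is good to about 2 mm. A picture is of the moment at which its call begins. There is no depth.
- r.close_job(): hands the job in; it is judged then, once.
The state is a dict: "time_s": time; "joints": joint angles; "qd": joint speeds; "joint_torque": joint torques, N m; "tcp_pos": TCP position; "eef_rot": TCP orientation; "contact_force": force on the tool from outside, world axes, zero at the start; "moment": the same for the moment, N m; "gripper_width": finger opening in m; "gripper_force": force on a finger pad.
Only numpy, scipy, OpenCV 4.12 (cv2) and the standard library are available. Lean on these libraries where they do the work, as an engineer would, in place of code of your own. Each camera call takes 0.05 s, during which the arm holds its last target. There are 200 camera calls.

## Working session

There is one attempt and no reset: what is moved stays moved. The work goes in short steps, Python scripts to look and compute and a tool call to move; the robot and the scene stay as the last step left them, time stands still between calls to the robot, and variables do not carry over. Pictures are saved under pics/ and viewed, at most 10 in all, crops included, and the job is handed in when it is done.

Besides the shell and the picture viewer there is one more tool, called after "Request:" as name([rows], argument=value, ...), one row to a line, values as JSON. send_rows: Moves the arm, as the interface text tells. Its arguments: {"type":"object","properties":{"steps":{"type":"array","items":{"type":"object","properties":{"dp":{"type":"array","items":{"type":"number"}},"roll":{"type":"number"},"jaw":{"type":"number"}}}},"newtons":{"type":"number"}},"required":["steps"]}

```bash
mkdir -p pics; ls; cat > h.py <<'E'
import numpy as np, cv2
from plant import r
def cap(n):
    c=r.capture(n); return c
def ray(c,u,v):
    K=np.array(c["K"],float);d=np.array(c["dist"],float)
    p=cv2.undistortPoints(np.array([[[u,v]]],float),K,d)[0,0]
    R=cv2.Rodrigues(np.array(c["rvec"],float))[0];t=np.array(c["tvec"],float).ravel()
    return -R.T@t, R.T@np.array([p[0],p[1],1.])
def onz(c,u,v,z):
    o,d=ray(c,u,v); return o+d*(z-o[2])/d[2]
def proj(c,P):
    return cv2.projectPoints(np.array(P,float).reshape(-1,3),np.array(c["rvec"],float),np.array(c["tvec"],float),np.array(c["K"],float),np.array(c["dist"],float))[0].reshape(-1,2)
def save(c,f): 
    import pickle; cv2.imwrite(f"pics/{f}.png",c["image"]); pickle.dump(c,open(f"pics/{f}.pkl","wb"))
def load(f):
    import pickle; return pickle.load(open(f"pics/{f}.pkl","rb"))
E
python3 - <<'E'
from h import *
for n in ["scene","side"]: save(cap(n),n)
s=r.get_state(); print(s)
for n in ["scene","side"]: print(ray(load(n),320,240))
E
```

```text
pics
{'time_s': 0.1, 'joints': array([-4.84072630e+01,  2.05884744e+01,  6.36437251e-01, -1.71737240e-02,
       -7.01348616e+01, -1.65085161e+01]), 'qd': array([-0.00217741, -0.08057881,  0.07779725,  0.12631898,  0.00559877,
       -0.02390891]), 'joint_torque': array([-1.84001154e-03, -5.84163451e+01,  2.93751776e+01,  7.01568916e+00,
        1.01063331e-02, -7.31916884e-05]), 'tcp_pos': array([ 0.28597055, -0.6109528 ,  0.23968558]), 'eef_rot': array([ 1.79912096e+02, -9.21569237e-03, -1.54921620e+02]), 'contact_force': array([-0.21647835, -0.88722975, -0.11584094]), 'moment': array([-0.01509863,  0.00255646, -0.02572965]), 'gripper_force': 0.0, 'gripper_width': 0.08764181417964437}
(array([1.22921828, 0.37714075, 0.68763309]), array([-0.68457031, -0.41261959, -0.60131916]))
(array([0.30748569, 0.83180539, 0.67774172]), array([ 0.23084903, -0.79101438, -0.56659792]))
```

View pics/scene.png

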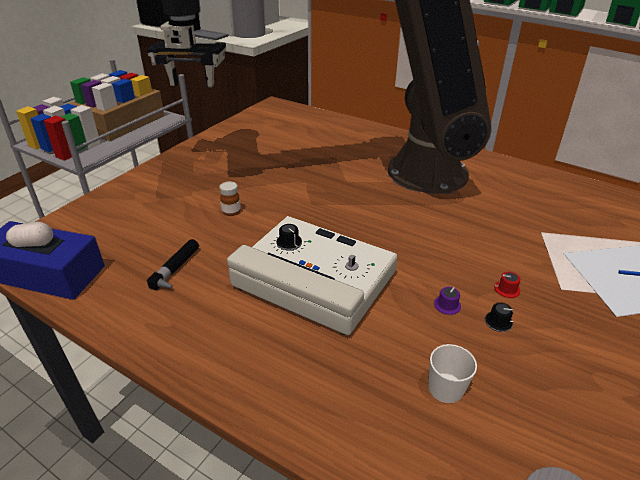

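View pics/side.png

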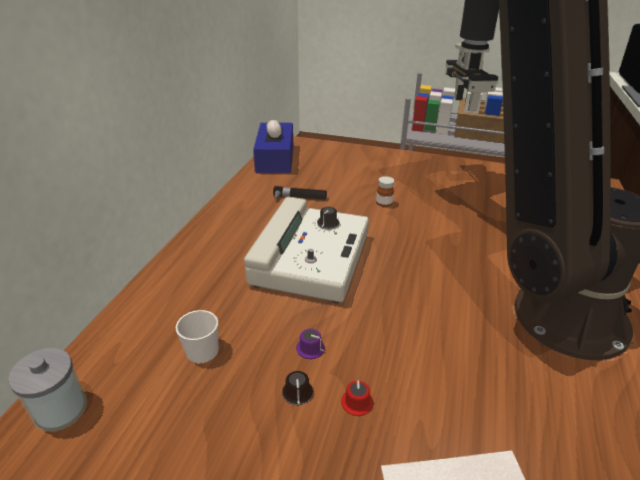

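The scene view shows the candidates: black knob at (500,316), purple at (448,299), red at (509,284), and the fitted dial at (289,236). I choose the loose black one, which is at (297,387) in the side view. The bare spindle is at (352,263) in the scene view and (311,256) in the side view.

```bash
python3 - <<'E'
from h import *
a=load("scene");b=load("side")
def crop(c,u,v,w=25,h=None):
    h=int(w*.75) if h is None else h
    return cv2.resize(c["image"][v-h:v+h,u-w:u+w],(400,300),interpolation=cv2.INTER_CUBIC)
m=np.vstack([np.hstack([crop(a,500,316,28),crop(b,297,387,28)]),np.hstack([crop(a,352,263,28),crop(b,311,256,28)])])
cv2.imwrite("pics/m1.png",m)
for n,c,u,v,z in [("knob top",a,501,309,.035),("knob top",b,297,378,.035),("tip",a,352,257,.086),("tip",b,311,251,.086)]:
    print(n,onz(c,u,v,z).round(4))
E
```

```text
knob top [0.49   0.3394 0.035 ]
knob top [0.4884 0.3404 0.035 ]
tip [0.5585 0.0471 0.086 ]
tip [0.555  0.0511 0.086 ]
```

View pics/m1.png

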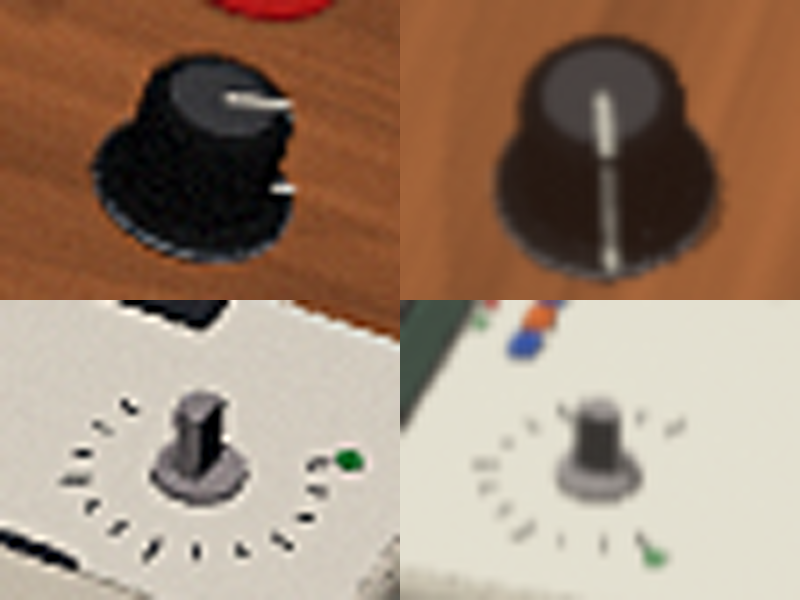

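The mosaic confirms the loose black knob: disk centre at (503.4,308.3) in the scene view and (297.1,378.2) in the side view, pointer end at (513,321.3) and (298.7,403.5). The spindle's black flat faces roughly toward the side camera. The green dot is at (372.9,264.4) in the scene view and (318.6,271) in the side view.

```bash
python3 - <<'E'
from h import *
a=load("scene");b=load("side")
def tri(u1,u2):
    o1,d1=ray(a,*u1);o2,d2=ray(b,*u2)
    A=np.stack([d1,-d2],1);s=np.linalg.lstsq(A,o2-o1,rcond=None)[0]
    return (o1+s[0]*d1).round(4),(o2+s[1]*d2).round(4)
print("top",onz(a,503.4,308.3,.035),onz(b,297.1,378.2,.035),tri((503.4,308.3),(297.1,378.2)))
print("ptr",onz(a,513,321.3,.004),onz(b,298.7,403.5,.004))
print("tip",tri((352,256.5),(310.9,250.4)))
print("dot",onz(a,372.9,264.4,.06),onz(b,318.6,271,.06))
print("dial",onz(a,289.5,228,.099),onz(b,328.5,210,.099))
print("flat dirs view", (onz(b,310.9,250.4,.086)-ray(b,310,250)[0]).round(3))
E
```

```text
top [0.48562965 0.34299674 0.035     ] [0.48811882 0.34073494 0.035     ] (array([0.4878, 0.3431, 0.0369]), array([0.4875, 0.3425, 0.0373]))
ptr [0.47655944 0.36759281 0.004     ] [0.47700656 0.36678138 0.004     ]
tip (array([0.5562, 0.0459, 0.0852]), array([0.5566, 0.0468, 0.0842]))
dot [0.52807437 0.08028456 0.06      ] [0.52900133 0.08044701 0.06      ]
dial [ 0.55726166 -0.10241757  0.099     ] [ 0.56008523 -0.10271177  0.099     ]
flat dirs view [ 0.248 -0.783 -0.592]
```

Request:
send_rows([
  {"dp": [-50, 38, 0], "roll": 0, "jaw": 70},
  {"dp": [-99, 76, 0], "roll": 0, "jaw": 70},
  {"dp": [-148, 114, 0], "roll": 0, "jaw": 70},
  {"dp": [-197, 152, 0], "roll": 0, "jaw": 70},
  {"dp": [-246, 190, 0], "roll": 0, "jaw": 70},
])

```text
time_s: 0.72
tcp_pos: [0.4288, -0.333, 0.2404]
eef_rot: [180.0, -0.0, -154.9]
contact_force: [1.0, -0.7, 0.4]
gripper_width: 0.0614
gripper_force: 0.0
```

```bash
cat >> h.py <<'E'
def tool(target=None,yaw=None):
    s=r.get_state();p=np.array(s["tcp_pos"]);e=s["eef_rot"];y=np.radians(e[2])
    print("t",round(s["time_s"],2),"tcp",p.round(4),"rot",np.round(e,2),"j",np.round(s["joints"],1),"F",np.round(s["contact_force"],2),"M",np.round(s["moment"],3),"w",round(s["gripper_width"],4),round(s["gripper_force"],1))
    if target is not None:
        d=np.array(target)-p; dp=[d[0]*np.cos(y)+d[1]*np.sin(y),d[0]*np.sin(y)-d[1]*np.cos(y),-d[2]]
        print("dp mm",np.round(np.array(dp)*1000,1), "roll",None if yaw is None else round(np.radians((e[2]-yaw+180)%360-180),3))
E
python3 - <<'E'
from h import *
a=load("scene");b=load("side")
for n,u,z in [("purple",(450,292),.035),("red",(511,277),.035),("cup rim",(453,362),.07)]: print(n,onz(a,*u,z).round(3))
for n,u,z in [("purple",(311,338),.035),("red",(358,389),.035),("cup rim",(198,329),.07)]: print(n,onz(b,*u,z).round(3))
tool((.53,.02,.24),-90)
E
```

```text
purple [0.496 0.238 0.035]
red [0.385 0.333 0.035]
cup rim [0.692 0.306 0.07 ]
purple [0.494 0.245 0.035]
red [0.385 0.332 0.035]
cup rim [0.682 0.317 0.07 ]
t 0.72 tcp [ 0.4288 -0.333   0.2404] rot [ 179.99   -0.   -154.92] j [-17.2   8.1 -16.   -0.  -65.8 -47.8] F [ 1.04 -0.72  0.45] M [-0.051 -0.192 -0.039] w 0.0614 0.0
dp mm [-241.2  276.9    0.4] roll -1.133
```

Request:
send_rows([
  {"dp": [-40, 46, 0], "roll": -0.1, "jaw": 70},
  {"dp": [-80, 92, 0], "roll": -0.2, "jaw": 70},
  {"dp": [-120, 138, 0], "roll": -0.3, "jaw": 70},
  {"dp": [-160, 184, 0], "roll": -0.35, "jaw": 70},
  {"dp": [-200, 230, 0], "roll": -0.35, "jaw": 70},
])

```text
time_s: 1.35
tcp_pos: [0.512, -0.0398, 0.2406]
eef_rot: [-180.0, 0.0, -134.8]
contact_force: [2.0, -0.3, -0.1]
gripper_width: 0.0612
gripper_force: 0.0
```

```bash
python3 - <<'E'
from h import *
c=cap("wrist"); save(c,"w1")
o,d=ray(c,320,240); print(o.round(3),d.round(3)); print(proj(c,[[.556,.0465,.086],[.5585,-.1026,.099],[.487,.342,.035]]).round())
tool((.49,.31,.2),-135)
E
```

```text
[ 0.464 -0.089  0.386] [ 0.181  0.18  -0.967]
[[351. 320.]
 [232. 219.]
 [543. 412.]]
t 1.4 tcp [ 0.5142 -0.0349  0.2405] rot [-1.7999e+02  1.1000e-01 -1.3471e+02] j [ 17.9   5.4 -19.2  -0.  -65.3 -62.6] F [2.21 5.27 0.34] M [ 0.81  -0.334 -0.01 ] w 0.0614 0.0
dp mm [-228.1  259.8   40.5] roll 0.005
```

View pics/w1.png

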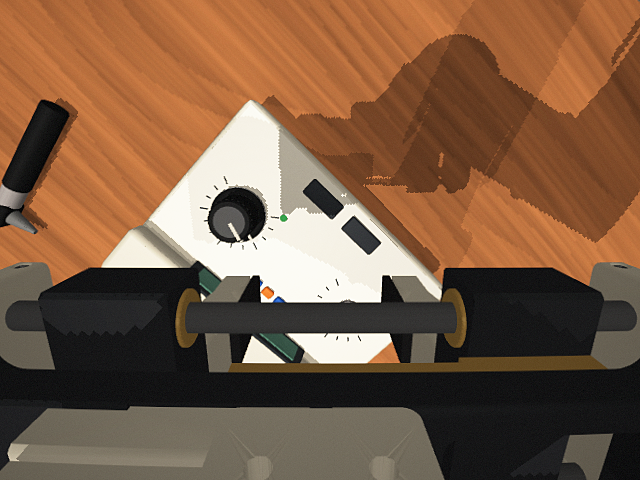

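The wrist view shows the fitted dial at (232,215), while the spindle at (350,300) is hidden behind the fingers. I'll move along tool -x so the spindle lies in the clear part of the view.

Request:
send_rows([
  {"dp": [-60, 9, 0], "roll": 0, "jaw": 70},
  {"dp": [-120, 18, 0], "roll": 0, "jaw": 70},
  {"dp": [-175, 27, 0], "roll": 0, "jaw": 70},
  {"dp": [-175, 27, 0], "roll": 0, "jaw": 70},
])

```text
time_s: 1.9
tcp_pos: [0.6176, 0.1041, 0.2387]
eef_rot: [180.0, -0.1, -134.7]
contact_force: [-1.8, -1.1, -0.1]
gripper_width: 0.0609
gripper_force: 0.0
```

```bash
python3 - <<'E'
from h import *
c=cap("wrist"); save(c,"w2")
u=proj(c,[[.556,.0465,.086]])[0].round().astype(int); print(u)
x0=max(u[0]-64,0);y0=max(u[1]-48,0)
print(x0,y0)
cv2.imwrite("pics/w2c.png",cv2.resize(c["image"][y0:y0+96,x0:x0+128],(800,600),interpolation=cv2.INTER_CUBIC))
tool((.545,.40,.2),-135)
E
```

```text
[325 133]
261 85
t 1.95 tcp [0.6166 0.1026 0.239 ] rot [ 1.7994e+02 -1.2000e-01 -1.3476e+02] j [ 27.3  16.   -6.   -0.  -68.1 -72.1] F [-0.61  0.25 -0.49] M [-0.072  0.093  0.   ] w 0.0611 0.0
dp mm [-160.7  260.2   39. ] roll 0.004
```

View pics/w2c.png

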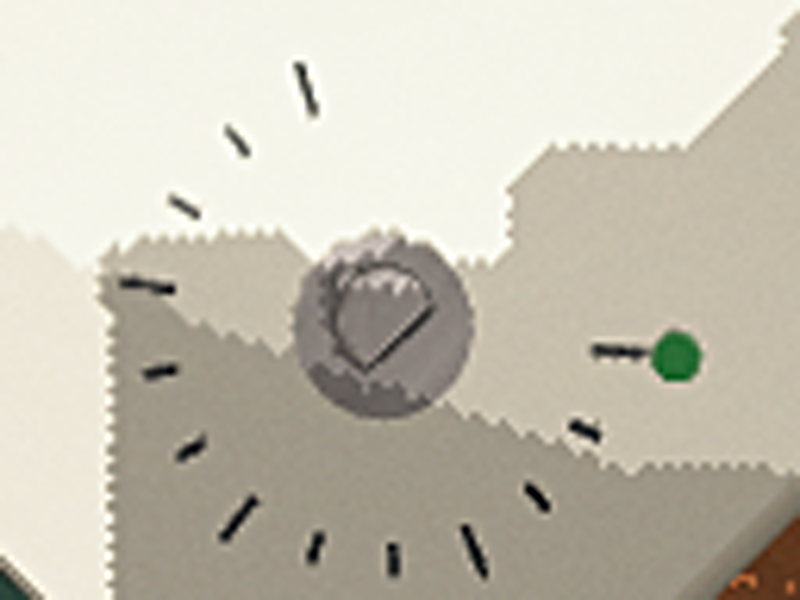

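The crop shows the nut centre at crop (383,327), the green dot at (676,357), and the spindle tip's flat as an edge from (367,370) to (434,307), facing lower-right.

```bash
python3 - <<'E'
from h import *
c=load("w2")
P=lambda x,y,z: onz(c,(x+.5)/6.25-.5+261,(y+.5)/6.25-.5+85,z)
nut=P(383,327,.064);dot=P(676,357,.06);a=P(367,370,.086);b=P(434,307,.086)
l=P(334,315,.086);t=P(385,262,.086)
an=lambda v:np.degrees(np.arctan2(v[1],v[0]))
print("nut",nut,"dot",dot,"a",a,"b",b,l,t)
print("dot ang",an(dot-nut),np.hypot(*(dot-nut)[:2]))
e=b-a;n=np.array([e[1],-e[0]]);m=(a+b)/2
if n@(m-nut)[:2]<0:n=-n
n/=np.hypot(*n);print("len",np.hypot(*e[:2]),"flat ang",an(n),"axis",m[:2]-.003*n)
E
```

```text
nut [0.55919524 0.04666213 0.064     ] dot [0.53108377 0.08022521 0.06      ] a [0.5654585  0.04972921 0.086     ] b [0.55315904 0.05026581 0.086     ] [0.56355362 0.04143866 0.086     ] [0.55378249 0.04142349 0.086     ]
dot ang 129.9485815565918 0.043780534936696223
len 0.012311158180129844 flat ang 87.501848362898 axis [0.55917801 0.04700036]
```

Request:
send_rows([
  {"dp": [-32, 52, 0], "roll": 0, "jaw": 70},
  {"dp": [-64, 104, 0], "roll": 0, "jaw": 70},
  {"dp": [-96, 156, 10], "roll": 0, "jaw": 70},
  {"dp": [-128, 208, 25], "roll": 0, "jaw": 70},
  {"dp": [-160, 260, 39], "roll": 0, "jaw": 70},
])

```text
time_s: 2.58
tcp_pos: [0.5443, 0.3981, 0.2017]
eef_rot: [180.0, 0.0, -134.9]
contact_force: [0.8, 0.2, -0.3]
gripper_width: 0.0615
gripper_force: 0.0
```

Request:
send_rows([
  {"dp": [0, 0, 0], "roll": 0, "jaw": 70},
  {"dp": [0, 0, 0], "roll": 0, "jaw": 70},
])

```text
time_s: 2.82
tcp_pos: [0.5448, 0.3968, 0.2016]
eef_rot: [-180.0, -0.0, -134.8]
contact_force: [0.8, -1.0, -0.1]
gripper_width: 0.0614
gripper_force: 0.0
```

```bash
python3 - <<'E'
from h import *
c=cap("wrist"); save(c,"w3")
u=proj(c,[[.487,.342,.035]])[0].round().astype(int); print(u)
x0=max(u[0]-80,0);y0=max(u[1]-60,0)
print(x0,y0)
cv2.imwrite("pics/w3c.png",cv2.resize(c["image"][y0:y0+120,x0:x0+160],(800,600),interpolation=cv2.INTER_CUBIC))
tool((.487,.342,.1),-135)
E
```

```text
[323 139]
243 79
t 2.88 tcp [0.5452 0.3964 0.202 ] rot [-179.99   -0.   -134.9 ] j [ 52.6  21.8  -2.5   0.  -65.6 -97.5] F [ 0.38 -0.64  0.44] M [-0.033  0.047  0.039] w 0.0615 0.0
dp mm [ 79.6   2.8 102. ] roll 0.002
```

View pics/w3c.png

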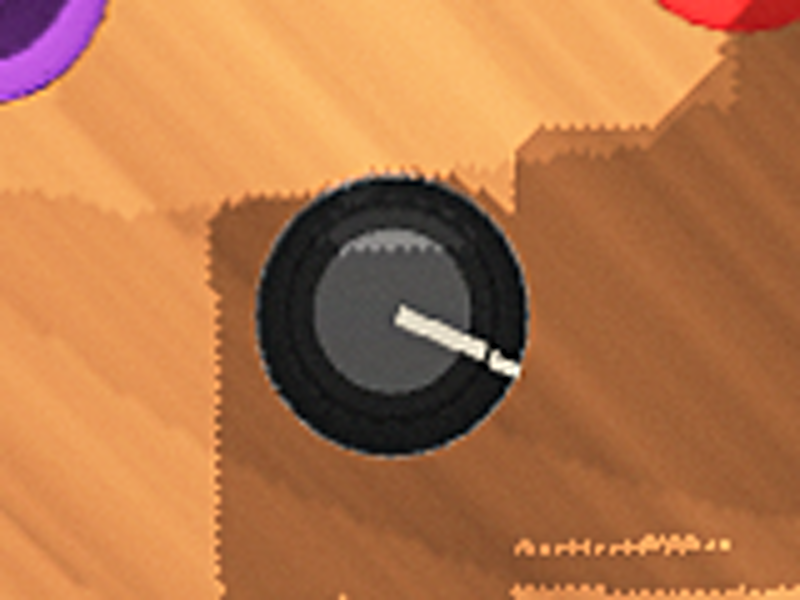

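The crop shows the skirt centred at crop (393,316), the top disk at (392,312) and the pointer end at (518,372). The purple and red knobs are well clear.

```bash
python3 - <<'E'
from h import *
c=load("w3")
P=lambda x,y,z: onz(c,(x+.5)/5-.5+243,(y+.5)/5-.5+79,z)
k=P(393,316,.004);t=P(392,312,.035);p=P(518,372,.004)
print(k,t,p,np.degrees(np.arctan2(*(p-k)[[1,0]])),np.hypot(*(p-k)[:2]))
l=P(400,313,.035);q=P(484,352,.035);print(np.degrees(np.arctan2(*(q-l)[[1,0]])))
k=(k+t)/2
tool((k[0],k[1],.0245),-135)
E
```

```text
[0.48945353 0.34179478 0.004     ] [0.48974153 0.34174244 0.035     ] [0.47943982 0.36683235 0.004     ] 111.79881489447892 0.02696579984063183
111.05270093270744
t 2.88 tcp [0.5452 0.3964 0.202 ] rot [-179.99   -0.   -134.9 ] j [ 52.6  21.8  -2.5   0.  -65.6 -97.5] F [ 0.38 -0.64  0.44] M [-0.033  0.047  0.039] w 0.0615 0.0
dp mm [ 77.9   0.8 177.5] roll 0.002
```

Request:
send_rows([
  {"dp": [40, 0.5, 30], "roll": 0, "jaw": 70},
  {"dp": [78, 1, 70], "roll": 0, "jaw": 70},
  {"dp": [78, 1, 105], "roll": 0, "jaw": 70},
  {"dp": [78, 1, 130], "roll": 0, "jaw": 70},
  {"dp": [78, 1, 130], "roll": 0, "jaw": 70},
])

```text
time_s: 3.5
tcp_pos: [0.4891, 0.3406, 0.0708]
eef_rot: [-180.0, -0.2, -135.0]
contact_force: [0.0, -0.3, 0.9]
gripper_width: 0.0613
gripper_force: 0.0
```

```bash
python3 - <<'E'
from h import *
tool((.4896,.3418,.0245),-135)
E
```

```text
t 3.5 tcp [0.4891 0.3406 0.0708] rot [-1.7999e+02 -1.6000e-01 -1.3498e+02] j [ 53.6  22.5 -21.2  -0.  -46.5 -98.6] F [ 0.04 -0.28  0.89] M [0.016 0.044 0.069] w 0.0613 0.0
dp mm [-1.2  0.4 46.3] roll 0.0
```

Request:
send_rows([
  {"dp": [-0.6, 0.2, 23], "roll": 0, "jaw": 70},
  {"dp": [-0.6, 0.2, 46], "roll": 0, "jaw": 70},
  {"dp": [-0.6, 0.2, 46], "roll": 0, "jaw": 40},
  {"dp": [-0.6, 0.2, 46], "roll": 0, "jaw": 30},
  {"dp": [-0.6, 0.2, 46], "roll": 0, "jaw": 30},
], newtons=30)

```text
time_s: 4.12
tcp_pos: [0.4904, 0.3441, 0.0273]
eef_rot: [180.0, 0.1, -134.9]
contact_force: [0.9, -1.8, 4.2]
gripper_width: 0.0389
gripper_force: 30.0
```

Request:
send_rows([
  {"dp": [0, 0, 0], "roll": 0, "jaw": 30},
  {"dp": [0, 0, 0], "roll": 0, "jaw": 30},
])

```text
time_s: 4.38
tcp_pos: [0.4904, 0.3441, 0.0273]
eef_rot: [-180.0, 0.1, -134.8]
contact_force: [0.2, -1.3, 8.0]
gripper_width: 0.0394
gripper_force: 30.0
```

```bash
python3 - <<'E'
from h import *
tool((.4896,.3418,.0245),-135)
E
```

```text
t 4.38 tcp [0.4904 0.3441 0.0273] rot [-1.7999e+02  1.4000e-01 -1.3483e+02] j [ 53.8  25.8 -23.1   0.1 -41.  -98.6] F [ 0.2  -1.29  8.02] M [-0.485  0.035 -0.051] w 0.0394 30.0
dp mm [ 2.2 -1.1  2.8] roll 0.003
```

Request:
send_rows([
  {"dp": [0, 0, -20], "roll": 0, "jaw": 30},
  {"dp": [0, 0, -60], "roll": 0, "jaw": 30},
  {"dp": [0, 0, -110], "roll": 0, "jaw": 30},
  {"dp": [0, 0, -130], "roll": 0, "jaw": 30},
  {"dp": [0, 0, -130], "roll": 0, "jaw": 30},
])

```text
time_s: 5.0
tcp_pos: [0.4902, 0.3444, 0.158]
eef_rot: [180.0, 0.2, -134.9]
contact_force: [0.0, -0.0, -1.4]
gripper_width: 0.0391
gripper_force: 30.0
```

```bash
python3 - <<'E'
from h import *
tool((.559,.047,.155),-158.7)
E
```

```text
t 5.0 tcp [0.4902 0.3444 0.158 ] rot [ 179.97    0.25 -134.85] j [ 53.8  17.1 -15.8   0.  -56.8 -98.6] F [ 0.02 -0.02 -1.39] M [-0.001  0.052  0.003] w 0.0391 30.0
dp mm [ 162.3 -258.6    3. ] roll 0.416
```

Request:
send_rows([
  {"dp": [32, -51, 0], "roll": 0.1, "jaw": 30},
  {"dp": [64, -102, 0], "roll": 0.2, "jaw": 30},
  {"dp": [96, -154, 0], "roll": 0.3, "jaw": 30},
  {"dp": [128, -206, 0], "roll": 0.416, "jaw": 30},
  {"dp": [162, -259, 0], "roll": 0.416, "jaw": 30},
])

```text
time_s: 5.62
tcp_pos: [0.5583, 0.0445, 0.1546]
eef_rot: [180.0, -0.1, -158.8]
contact_force: [1.9, 0.3, -1.9]
gripper_width: 0.0391
gripper_force: 30.0
```

Request:
send_rows([
  {"dp": [0, 0, 10], "roll": 0, "jaw": 30},
  {"dp": [0, 0, 20], "roll": 0, "jaw": 30},
  {"dp": [0, 0, 20], "roll": 0, "jaw": 30},
  {"dp": [0, 0, 20], "roll": 0, "jaw": 30},
])

```text
time_s: 6.12
tcp_pos: [0.5587, 0.0477, 0.1356]
eef_rot: [-180.0, -0.0, -158.6]
contact_force: [-0.6, -0.7, -0.5]
gripper_width: 0.0385
gripper_force: 30.0
```

```bash
python3 - <<'E'
from h import *
a=cap("scene");b=cap("side");w=cap("wrist");save(a,"s4");save(b,"d4");save(w,"w4")
tool((.5592,.0469,.12),-158.7)
P=[.559,.047,.105]
ua=proj(a,P)[0].round().astype(int);ub=proj(b,P)[0].round().astype(int);print(ua,ub,proj(w,P))
f=lambda c,u:cv2.resize(c["image"][u[1]-30:u[1]+30,u[0]-40:u[0]+40],(400,300),interpolation=cv2.INTER_CUBIC)
cv2.imwrite("pics/m4.png",np.vstack([np.hstack([f(a,ua),f(b,ub)]),np.hstack([cv2.resize(w["image"],(400,300)),np.zeros((300,400,3),np.uint8)])]))
E
```

```text
t 6.28 tcp [0.5589 0.0474 0.136 ] rot [ 1.8000e+02  4.0000e-02 -1.5862e+02] j [ 24.8  15.1 -22.    0.  -52.9 -93.5] F [ 0.95 -0.81 -1.34] M [-0.028 -0.035 -0.011] w 0.0388 30.0
dp mm [-0.1 -0.6 16. ] roll 0.001
[352 250] [310 242] [[319.4920855  278.00028565]]
```

View pics/m4.png

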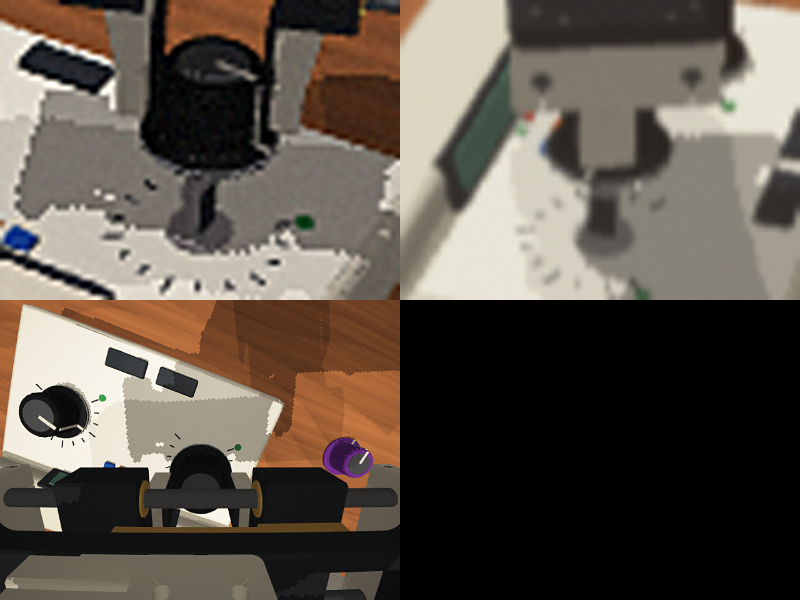

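The knob hangs just over the spindle: in the scene view the skirt spans columns 140–280 and the nut is at (200,228); in the side view the skirt spans 543–672 and the nut is at 604. Next I compare columns with the projected axis to get the small offset.

```bash
python3 - <<'E'
from h import *
a=load("s4");b=load("d4")
# dark segmentation: skirt columns (row band) and nut columns
for n,c,u0,v0 in [("scene",a,312,220),("side",b,270,212)]:
    J=np.array([proj(c,[x,y,z])[0] for x,y,z in [(.5592,.0469,.111),(.5592,.0469,.064),(.5642,.0469,.111),(.5592,.0519,.111)]])
    print(n,J.round(1).tolist())
    g=c["image"].astype(int).max(2)
    for v in range(int(J[0,1])-6,int(J[0,1])+8): 
        row=np.where(g[v,u0+20:u0+62]<62)[0]+u0+20
        if len(row): print(v,row.min(),row.max(),end="; ")
    print()
    for v in range(int(J[1,1])-3,int(J[1,1])+5): print(v,g[v,int(J[1,0])-12:int(J[1,0])+13].tolist())
E
```

```text
scene [[352.3, 247.2], [351.2, 265.7], [351.1, 248.5], [354.6, 248.0]]
241 341 365; 242 341 365; 243 341 365; 244 340 365; 245 340 365; 246 340 366; 247 340 367; 248 341 367; 249 341 366; 250 342 364; 251 344 365; 252 346 362; 253 348 364; 254 347 357; 
262 [115, 116, 117, 122, 122, 120, 125, 109, 84, 64, 67, 72, 83, 13, 19, 18, 75, 96, 126, 118, 122, 119, 118, 118, 124]
263 [120, 120, 121, 120, 121, 119, 121, 77, 67, 63, 69, 75, 83, 17, 19, 13, 74, 68, 98, 125, 123, 121, 121, 118, 118]
264 [111, 117, 117, 117, 118, 117, 112, 65, 70, 63, 69, 76, 78, 13, 14, 46, 77, 75, 70, 93, 120, 122, 119, 118, 121]
265 [101, 109, 107, 106, 111, 116, 89, 63, 73, 69, 70, 73, 57, 12, 40, 78, 74, 72, 71, 100, 127, 119, 119, 124, 119]
266 [209, 213, 213, 212, 215, 221, 80, 60, 68, 69, 71, 71, 48, 38, 79, 75, 78, 73, 73, 85, 120, 120, 124, 117, 121]
267 [200, 199, 202, 202, 203, 211, 122, 97, 143, 57, 62, 69, 72, 69, 73, 72, 76, 71, 64, 107, 125, 122, 117, 118, 114]
268 [201, 198, 200, 200, 200, 204, 211, 136, 85, 121, 140, 142, 64, 70, 71, 76, 70, 66, 78, 122, 117, 119, 115, 115, 113]
269 [199, 197, 20
[... 619 characters left out ...]
213, 213, 213, 211, 197, 164, 92, 55, 48, 49, 48, 53, 85, 99, 112, 132, 136, 135, 136, 136, 135]
257 [210, 213, 213, 214, 213, 212, 212, 204, 170, 128, 79, 54, 51, 50, 50, 54, 84, 92, 97, 122, 133, 135, 136, 135, 135]
258 [210, 213, 213, 213, 213, 212, 211, 195, 150, 104, 81, 68, 65, 57, 55, 56, 84, 90, 92, 110, 133, 136, 136, 136, 136]
259 [217, 213, 213, 213, 213, 213, 211, 190, 134, 98, 91, 85, 84, 74, 74, 73, 86, 90, 92, 103, 131, 135, 136, 135, 136]
260 [221, 214, 213, 213, 213, 213, 211, 193, 122, 96, 93, 91, 92, 91, 91, 91, 92, 91, 93, 110, 132, 136, 136, 136, 135]
261 [220, 215, 213, 213, 212, 213, 213, 206, 154, 107, 96, 94, 94, 93, 95, 93, 95, 96, 104, 125, 134, 135, 136, 136, 136]
```

Both methods agree that the knob sits about 2.1 mm toward -x of the spindle. I'll correct that and descend gently.

Request:
send_rows([
  {"dp": [-2, -0.7, 6], "roll": 0, "jaw": 30},
  {"dp": [-2, -0.7, 12], "roll": 0, "jaw": 30},
  {"dp": [-2, -0.7, 18], "roll": 0, "jaw": 30},
  {"dp": [-2, -0.7, 21], "roll": 0, "jaw": 30},
  {"dp": [-2, -0.7, 24], "roll": 0, "jaw": 30},
])

```text
time_s: 6.9
tcp_pos: [0.5609, 0.0465, 0.1114]
eef_rot: [-180.0, -0.0, -158.7]
contact_force: [1.0, 0.1, -0.0]
gripper_width: 0.0391
gripper_force: 30.0
```

Request:
send_rows([
  {"dp": [0, 0, 1.5], "roll": 0, "jaw": 30},
  {"dp": [0, 0, 3], "roll": 0, "jaw": 30},
  {"dp": [0, 0, 3], "roll": 0, "jaw": 30},
])

```text
time_s: 7.28
tcp_pos: [0.5609, 0.0465, 0.1087]
eef_rot: [180.0, -0.0, -158.7]
contact_force: [0.4, 0.6, -2.0]
gripper_width: 0.0393
gripper_force: 30.0
```

```bash
python3 - <<'E'
from h import *
tool((.5611,.0473,.1043),-158.7)
E
```

```text
t 7.28 tcp [0.5609 0.0465 0.1087] rot [ 180.    -0.  -158.7] j [ 24.7  17.1 -23.4  -0.  -49.5 -93.4] F [ 0.4   0.64 -1.96] M [-0.039 -0.002  0.031] w 0.0393 30.0
dp mm [-0.5  0.6  4.4] roll 0.0
```

Request:
send_rows([
  {"dp": [0, 0, 1.5], "roll": 0, "jaw": 30},
  {"dp": [0, 0, 3], "roll": 0, "jaw": 30},
  {"dp": [0, 0, 3], "roll": 0, "jaw": 30},
])

```text
time_s: 7.65
tcp_pos: [0.5608, 0.0465, 0.1055]
eef_rot: [180.0, -0.0, -158.7]
contact_force: [-0.4, -0.6, -1.4]
gripper_width: 0.0393
gripper_force: 30.0
```

Request:
send_rows([
  {"dp": [0, 0, 1], "roll": 0, "jaw": 30},
  {"dp": [0, 0, 2], "roll": 0, "jaw": 30},
  {"dp": [0, 0, 2], "roll": 0, "jaw": 30},
])

```text
time_s: 8.02
tcp_pos: [0.5609, 0.0466, 0.1036]
eef_rot: [180.0, -0.0, -158.7]
contact_force: [0.1, 0.6, -1.5]
gripper_width: 0.039
gripper_force: 30.0
```

```bash
python3 - <<'E'
from h import *
tool((.5611,.0473,.1043),-158.7)
E
```

```text
t 8.03 tcp [0.5609 0.0466 0.1036] rot [ 180.    -0.  -158.7] j [ 24.7  17.4 -23.7  -0.  -48.8 -93.4] F [ 0.14  0.63 -1.5 ] M [ 0.117 -0.05  -0.023] w 0.039 30.0
dp mm [-0.5  0.6 -0.7] roll 0.0
```

Request:
send_rows([
  {"dp": [0, 0, 1], "roll": 0, "jaw": 30},
  {"dp": [0, 0, 2], "roll": 0, "jaw": 30},
  {"dp": [0, 0, 2], "roll": 0, "jaw": 30},
])

```text
time_s: 8.4
tcp_pos: [0.5609, 0.0466, 0.1016]
eef_rot: [180.0, -0.0, -158.7]
contact_force: [0.2, 0.1, -1.4]
gripper_width: 0.0388
gripper_force: 30.0
```

Request:
send_rows([
  {"dp": [0, 0, 1], "roll": 0, "jaw": 30},
  {"dp": [0, 0, 2], "roll": 0, "jaw": 30},
  {"dp": [0, 0, 2], "roll": 0, "jaw": 30},
])

```text
time_s: 8.78
tcp_pos: [0.5609, 0.0466, 0.0996]
eef_rot: [180.0, 0.0, -158.7]
contact_force: [1.3, 0.9, -1.2]
gripper_width: 0.0388
gripper_force: 30.0
```

The knob has entered the D section without resistance. The ball detent is next.

Request:
send_rows([
  {"dp": [0, 0, 1], "roll": 0, "jaw": 30},
  {"dp": [0, 0, 2], "roll": 0, "jaw": 30},
  {"dp": [0, 0, 2], "roll": 0, "jaw": 30},
])

```text
time_s: 9.15
tcp_pos: [0.561, 0.0466, 0.0977]
eef_rot: [-180.0, 0.0, -158.7]
contact_force: [-0.0, 1.3, -0.2]
gripper_width: 0.0389
gripper_force: 30.0
```

Request:
send_rows([
  {"dp": [0, 0, 1], "roll": 0, "jaw": 30},
  {"dp": [0, 0, 2], "roll": 0, "jaw": 30},
  {"dp": [0, 0, 2], "roll": 0, "jaw": 30},
])

```text
time_s: 9.52
tcp_pos: [0.5613, 0.0465, 0.096]
eef_rot: [-180.0, 0.0, -158.7]
contact_force: [-0.1, 0.5, 3.1]
gripper_width: 0.0389
gripper_force: 30.0
```

Request:
send_rows([
  {"dp": [0, 0, 1], "roll": 0, "jaw": 30},
  {"dp": [0, 0, 2], "roll": 0, "jaw": 30},
  {"dp": [0, 0, 2], "roll": 0, "jaw": 30},
])

```text
time_s: 9.9
tcp_pos: [0.5608, 0.0465, 0.0932]
eef_rot: [180.0, -0.0, -158.7]
contact_force: [1.9, 1.6, -1.4]
gripper_width: 0.0392
gripper_force: 30.0
```

Request:
send_rows([
  {"dp": [0, 0, 1], "roll": 0, "jaw": 30},
  {"dp": [0, 0, 2], "roll": 0, "jaw": 30},
  {"dp": [0, 0, 2], "roll": 0, "jaw": 30},
])

```text
time_s: 10.28
tcp_pos: [0.5607, 0.0466, 0.0914]
eef_rot: [180.0, -0.0, -158.7]
contact_force: [0.5, 1.8, -1.1]
gripper_width: 0.0392
gripper_force: 30.0
```

The force rose, then dropped as the knob jumped down: it has snapped over the ball. I'll press lightly until it bottoms out.

Request:
send_rows([
  {"dp": [0, 0, 1], "roll": 0, "jaw": 30},
  {"dp": [0, 0, 2], "roll": 0, "jaw": 30},
  {"dp": [0, 0, 2], "roll": 0, "jaw": 30},
])

```text
time_s: 10.65
tcp_pos: [0.5609, 0.0466, 0.0912]
eef_rot: [-180.0, 0.0, -158.7]
contact_force: [-5.1, 2.4, 14.2]
gripper_width: 0.0389
gripper_force: 30.0
```

Request:
send_rows([
  {"dp": [0, 0, 0.8], "roll": 0, "jaw": 30},
  {"dp": [0, 0, 1.5], "roll": 0, "jaw": 30},
  {"dp": [0, 0, 1.5], "roll": 0, "jaw": 30},
])

```text
time_s: 11.02
tcp_pos: [0.5611, 0.0467, 0.0911]
eef_rot: [-180.0, 0.1, -158.6]
contact_force: [-10.4, 3.0, 26.5]
gripper_width: 0.0391
gripper_force: 30.0
```

Request:
send_rows([
  {"dp": [0, 0, -1.5], "roll": 0, "jaw": 30},
  {"dp": [0, 0, -3], "roll": 0, "jaw": 30},
  {"dp": [0, 0, -3], "roll": 0, "jaw": 30},
])

```text
time_s: 11.4
tcp_pos: [0.5609, 0.0466, 0.0913]
eef_rot: [180.0, 0.0, -158.7]
contact_force: [-1.8, 2.5, 4.9]
gripper_width: 0.0393
gripper_force: 30.0
```

Request:
send_rows([
  {"dp": [0.02, 0.3, 0], "roll": -0.15, "jaw": 30},
  {"dp": [0.1, 0.6, 0], "roll": -0.3, "jaw": 30},
  {"dp": [0.2, 0.9, 0], "roll": -0.45, "jaw": 30},
  {"dp": [0.4, 1.2, 0], "roll": -0.6, "jaw": 30},
  {"dp": [0.55, 1.4, 0], "roll": -0.738, "jaw": 30},
])

```text
time_s: 12.02
tcp_pos: [0.5594, 0.0488, 0.0913]
eef_rot: [179.9, 0.1, -116.2]
contact_force: [-6.0, 9.5, 8.5]
gripper_width: 0.0388
gripper_force: 30.0
```

Request:
send_rows([
  {"dp": [0, 0, 0], "roll": 0, "jaw": 30},
  {"dp": [0, 0, 0], "roll": 0, "jaw": 30},
])

```text
time_s: 12.28
tcp_pos: [0.5594, 0.0488, 0.0913]
eef_rot: [179.9, 0.1, -116.4]
contact_force: [-5.6, 9.3, 7.3]
gripper_width: 0.039
gripper_force: 30.0
```

Request:
send_rows([
  {"dp": [-0.8, 0.9, -1], "roll": 0, "jaw": 30},
  {"dp": [-0.8, 0.9, -1], "roll": 0, "jaw": 30},
])

```text
time_s: 12.52
tcp_pos: [0.5589, 0.0488, 0.0915]
eef_rot: [179.9, -0.0, -116.4]
contact_force: [-1.0, 3.5, -1.7]
gripper_width: 0.0391
gripper_force: 30.0
```

Request:
send_rows([
  {"dp": [0, 0, 0], "roll": 0, "jaw": 50},
  {"dp": [0, 0, 0], "roll": 0, "jaw": 70},
  {"dp": [0, 0, 0], "roll": 0, "jaw": 70},
  {"dp": [0, 0, 0], "roll": 0, "jaw": 70},
])

```text
time_s: 13.02
tcp_pos: [0.5595, 0.0486, 0.0923]
eef_rot: [-180.0, -0.0, -116.4]
contact_force: [-0.8, -0.5, -0.6]
gripper_width: 0.0611
gripper_force: 0.0
```

Request:
send_rows([
  {"dp": [0, 0, -15], "roll": 0, "jaw": 70},
  {"dp": [0, 0, -50], "roll": 0, "jaw": 70},
  {"dp": [-30, 0, -90], "roll": 0, "jaw": 70},
  {"dp": [-60, 0, -130], "roll": 0, "jaw": 70},
  {"dp": [-85, 0, -150], "roll": 0, "jaw": 70},
])

```text
time_s: 13.65
tcp_pos: [0.5985, 0.126, 0.2464]
eef_rot: [-179.8, 0.2, -116.4]
contact_force: [0.2, 0.7, -0.8]
gripper_width: 0.061
gripper_force: 0.0
```

Request:
send_rows([
  {"dp": [0, 0, 0], "roll": 0, "jaw": 70},
  {"dp": [0, 0, 0], "roll": 0, "jaw": 70},
])

```text
time_s: 13.9
tcp_pos: [0.5966, 0.1246, 0.2421]
eef_rot: [180.0, -0.0, -116.4]
contact_force: [0.1, -1.0, -0.9]
gripper_width: 0.061
gripper_force: 0.0
```

```bash
python3 - <<'E'
from h import *
c=cap("wrist"); save(c,"w5"); tool()
u=proj(c,[[.559,.047,.09]])[0].round().astype(int)
x0=max(u[0]-64,0);y0=max(u[1]-48,0)
print(x0,y0)
cv2.imwrite("pics/w5c.png",cv2.resize(c["image"][y0:y0+96,x0:x0+128],(800,600),interpolation=cv2.INTER_CUBIC))
E
```

```text
t 13.95 tcp [0.5964 0.1242 0.2417] rot [ 1.7995e+02 -5.0000e-02 -1.1643e+02] j [ 30.1  14.4  -7.9  -0.  -67.8 -56.5] F [ 0.04 -0.25 -0.97] M [ 0.028  0.066 -0.001] w 0.0615 0.0
256 82
```

View pics/w5c.png

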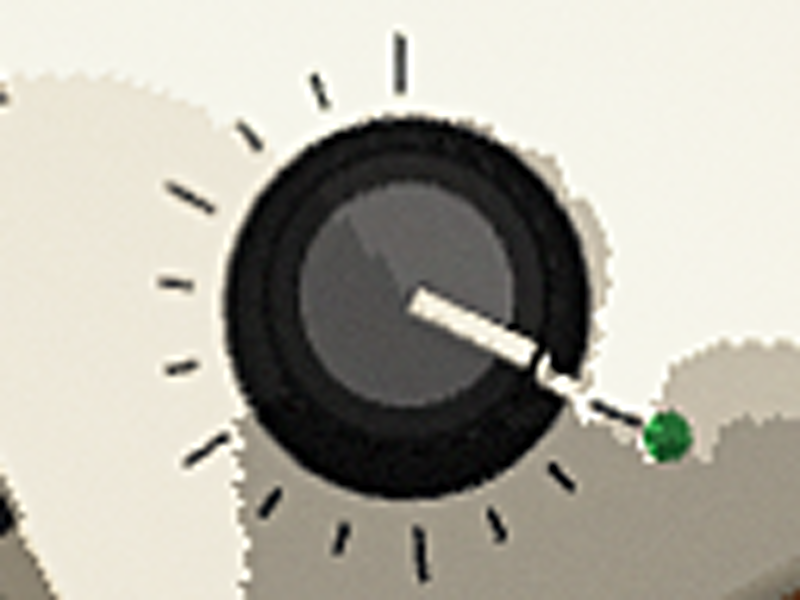

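The knob is seated, centred at crop (407,305). Its pointer ends at (580,385), in line with the green dot at (667,435). I'll check the numbers.

```bash
python3 - <<'E'
from h import *
c=load("w5")
P=lambda x,y,z: onz(c,(x+.5)/6.25-.5+256,(y+.5)/6.25-.5+82,z)
an=lambda v:round(float(np.degrees(np.arctan2(v[1],v[0]))),1)
k=P(407,306,.068);t=P(407,295,.099);p=P(578,386,.068);d=P(667,435,.06);A=np.array([.5592,.0469,.06])
q1=P(413,300,.099);q2=P(535,356,.099)
print("skirt",k,"top",t,"ptr",an(p-k),"line",an(q2-q1),"dot",an(d-A),an(d-k))
L=A[:2]+.026*np.array([np.cos(np.radians(129.9)),np.sin(np.radians(129.9))]);print("err mm",1e3*np.hypot(*(p[:2]-L)))
E
```

```text
skirt [0.55801883 0.04628053 0.068     ] top [0.55823038 0.04664109 0.099     ] ptr 129.5 line 129.9 dot 130.5 128.8
err mm 2.060980764804481
```

```bash
python3 -c "
from plant import r
print(r.close_job())"
```

```text
the job is handed in; nothing more can be done
None
```

I fitted the knob, felt it snap over the ball and bottom out on the nut, turned its pointer to within about 1° of the green dot, let go and handed the job in at about 14 s of 72 s. The highest contact force read was about 29 N; the hand-in gave no verdict, and I didn't check the other dial or desk items in a final picture.

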